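# Press the loose cultivator handle home in the trigger clamp, then release the jaw

### The job

The yellow hand cultivator lying in the trigger clamp has worked loose at its handle. Squeeze the clamp's sprung trigger, let it come back and squeeze again, until the jaw has walked onto the handle and pushed it fully home against the ferrule, and keep the last squeeze on for about a second so that the jaw presses the seated handle firmly (10 to 30 N is right; over 40 N cracks it); then press the red release tab so that the jaw springs all the way back, and take your hand away. Work only through the trigger and the tab, never pushing the jaw or the handle directly, and leave the pot, the timer and the tin where they stand.

Things in the scene. Friction and masses are not known exactly. Their poses are not given: they have to be found in the camera images.
- clamp: Orange and black bar clamp fixed to the bench on a steel bed rail 500 x 60 x 12 mm. Origin: on the bench under the bar, x along the bar towards the cultivator, z up. Orange housing x -45 to +40, y +-17, z 12 to 72 mm. The black fixed grip stands on it, x -24 to -6, 26 mm wide, top at z 128 mm; the trigger is in front of it (+x), the red tab behind the housing, at x -90 mm
- grip_back (a point): middle of the rear (-x) face of the fixed grip, 111 mm above the bench: one finger lies here, the other in front of the trigger, the fingers closing along the clamp's x
- trigger_roll (a point): centre of the trigger's finger roll, a black cylinder of radius 8 mm, 24 mm wide across the bar, 111 mm above the bench at rest. Grip rear face to roll front: 59 mm at rest, 43 mm fully squeezed. The roll goes 16 mm towards the grip, which stays put, so the fingers should be centred 2 to 4 mm behind (-x of) the clamp's origin at the end of a squeeze
- trigger (a joint): trigger hinge, rad: 0 at rest, 0.46 fully squeezed; sprung (4 to 6 N at the roll), back in about 0.5 s when let go. While the handle slides, 17 to 26 N at the roll completes a stroke (rubbing of the fingers takes part); when the handle is home the trigger stalls short of full travel, at the latest on the next squeeze, and the jaw's force on it is 1.1 x roll force less 10 N
- jaw (a joint): travel of the moving jaw, m: 0 fully open (the start) to 0.055 towards the cultivator. A ratchet couples it to the trigger: the first quarter of a squeeze is idle, the rest drives the jaw on; let go, it falls back to its last click (every 4 mm) and stays. A full squeeze gains 4 to 12 mm. With the tab down a spring draws it right back
- jaw_face (a point): middle of the jaw's pressing face, 34 mm above the bench; the jaw is an orange plate 12 x 40 x 44 mm with a black rubber face
- tab (a joint): red release tab's rocker, rad: 0 up, 0.2 fully down; past about 0.12 the ratchet lets go; hold it down till the jaw has run back (about 0.7 s)
- tab_top (a point): middle of the top of the red release tab (26 mm along the bar, 32 mm across), 64 mm above the bench when up; press it straight down 11 mm (light spring, 2 to 4 N), it springs up again. On the bar's line, 66 mm behind the fixed grip
- handle (a joint): how far the yellow cultivator handle has been pushed onto its tang, m: 0.016 is home (handle against the ferrule), it starts at 0 to 0.006; it moves stiffly (about 5 N) and stays where it is pushed
- handle_end (a point): middle of the handle's rear end, which faces the jaw, 34 mm above the bench; the handle is 28 mm thick and 105 mm long
- cradle: cradle on the bed rail that holds the cultivator's head, ferrule and tang fast and guides the handle; its place along the bar varies. Origin: on the bench below where the handle's rear end will be when home, x along the bar
- pot: grey ceramic pot, 94 mm across, 85 mm high, loose; origin at the centre of its underside; a bystander
- timer: black plastic timer 70 x 70 mm, 58 mm high to the top of its knob, loose; origin at the centre of its underside; a bystander
- tin: steel tin with a hinged lid, 83 x 113 x 56 mm, loose; origin at the centre of its underside; a bystander

How it is judged:
By the outcome, as a careful person would: the job done as asked, in the order asked, and still so for the second after the job is handed in, with the robot touching nothing.
It also fails if it takes over 67 s, if anything falls off the work surface, if the arm or the gripper's body presses on something with over 40 N, if the wrist force passes 120 N, or if a joint passes its speed limit or range.

### The arm

A 6-joint arm with a two-finger parallel gripper is mounted at the origin on the work surface. World frame = base frame: x ahead of the robot, y to its left, z up, the work surface at z = 0. Lengths are in mm, angles in rad, forces in N, time in s.
With the tool pointing down it reaches from about 350 to 775 mm from the base axis. Payload 7.3 kg.
Tool frame: the origin (TCP) lies at the very end of the fingers, on their centre line; the grasp point (between the pads) lies 19 mm behind it; x points along the fingers, y is the direction in which the jaws open and shut, and the axes are right-handed (so a half turn about x gives the same grasp; the last joint's range is limited). The gripper opens to 92 mm and grips with 3 to 60 N. Pads are 19 mm wide; open, the fingers measure 130 mm over their backs; the gripper's body (75 mm by 190 mm) begins 47 mm behind the grasp point.
Start: joints at [1.169, 0.342, 1.524, -0, 1.275, -0.146], TCP at [132.82, 507.943, 204.341] pointing down, gripper open.
Joint ranges: [-2.53, 2.53], [-0.77, 2.02], [0.04, 2.7], [-1, 4.14], [0.28, 2.66], [-3.11, 3.11]. Speed limits (rad/s): [2.57, 2.57, 3.14, 3.14, 3.14, 3.14].

### API

Orientations are given as [roll, pitch, yaw] about the fixed x, y, z axes, in that order (R = Rz(yaw) Ry(pitch) Rx(roll)).
In Python, from plant import sensors, capture, bot gives the robot as it stands.
- The arm moves only by the shell command python3 -m crank 'ROWS' [OPENING]. ROWS is JSON, a list of rows, each an object of numbers: "dx", "dy", "dz": the shift along the tool's x, y, z in cm; "spin": the turn about the tool's x in rad. A call has 1 to 20 rows; each row is the pose to reach, as a shift and turn from the pose commanded when the call began, along the tool's axes at that moment; what a row does not reach only later rows make up. A row lasts 1/12 s, in which the tool goes at most 41.7 mm and 7.16 degrees, less where a joint would pass 70% of its speed; a pose out of reach is approached as far as the arm can. A call with a gripper value outside its range is refused whole. OPENING is the opening in per cent of the stroke, from 0 (shut) to 100 (fully open), set as the call begins (- or left out, the last holds). The fingers move at their own pace and stop on an object; the grip force is fixed at half the most. Time passes only in rows, so rows that repeat a pose let the fingers close. It gives the time, the measured TCP pose, the force and the opening at its end, in the units of the state.
- sensors.get_obs(): the state, without advancing time (a new reading comes with each control period).
- capture(name): name is "scene" or "top" or "wrist"; returns a dict with "frame" (480x640x3 uint8, blue, green, red), "vfov" (degrees; the focal length in pixels is half the picture's height over the tangent of half this angle, whatever the lens; pixels are square), "cx", "cy" (the principal point, pixels), "view" (4x4, takes a point from world to camera coordinates); the wrist camera has in their place "mount" (4x4, takes a point from camera to tool coordinates, whose origin is the TCP and whose axes are the tool frame's). Camera axes: x right, y down, z forward; pixel columns grow to the right and rows downward; lengths in mm; the calibration is good to about 2 mm. A picture is of the moment at which its call begins: read the wrist's pose just before it. There is no depth.
- bot.close_job(): hands the job in, once; it reports no verdict.
The state is a dict: "time": time; "joint_positions": joint angles; "dq": joint speeds; "tau": joint torques, N m; "tool_pos": TCP position; "tcp_rot": TCP orientation; "contact_force": force on the tool from outside, world axes, zero at the start; "moment": the same for the moment, N m; "grip_width": finger opening in mm.
Only numpy, scipy, OpenCV 4.12 (cv2) and the standard library are available. Lean on these libraries where they do the work, as an engineer would, in place of code of your own. Each camera call takes 0.05 s, during which the arm holds its last target.

## Working session

There is one attempt and no reset: what is moved stays moved. The work goes in short steps, Python scripts to look and compute and a shell command to move; the robot and the scene stay as the last step left them, time stands still between calls to the robot, and variables do not carry over. Pictures are saved under pics/ and viewed, and the job is handed in when it is done.

```bash
ls; mkdir -p pics
python3 - <<'E'
from plant import sensors, capture, bot
import cv2
print(sensors.get_obs())
for n in("scene","top","wrist"):
    c=capture(n); cv2.imwrite(f"pics/{n}0.png",c["frame"]); print(n,{k:v for k,v in c.items() if k!="frame"})
E
```

```text
pics
{'time': 0.0, 'joint_positions': array([ 1.16898381e+00,  3.42741440e-01,  1.52499712e+00,  3.66084959e-06,
        1.27540243e+00, -1.46011996e-01]), 'dq': array([ 1.31339449e-03,  2.29004498e-04,  1.41622493e-03,  3.96173416e-04,
       -5.59569490e-05,  1.11795754e-03]), 'tau': array([ 9.24600099e-04, -4.31233943e+01, -2.44222909e+01,  7.19997799e-02,
        5.57714654e-02, -1.28970328e-04]), 'tool_pos': array([132.64750866, 507.51812001, 203.64222175]), 'tcp_rot': array([-1.71906922,  1.56924798, -1.97487081]), 'contact_force': array([-0.36613571, -0.22657449,  0.33009188]), 'moment': array([ 0.00388746, -0.0080237 ,  0.00761285]), 'grip_width': 91.81781239143301}
scene {'vfov': 49.3091483440758, 'cx': 327.93239125056937, 'cy': 238.547555169396, 'view': array([[-6.47527518e-01,  7.61784611e-01,  1.98070769e-02,
         3.94224887e+02],
       [ 5.50209908e-01,  4.85353317e-01, -6.79485993e-01,
        -2.31145902e+02],
       [-5.27235403e-01, -4.29087829e-01, -7.33421069e-01,
         1.08503731e+03],
       [ 0.00000000e+00,  0.00000000e+00,  0.00000000e+00,
         1.0
[... 185 characters left out ...]
e+01],
       [-9.96263723e-01, -1.47921580e-02, -8.50869297e-02,
         5.60110186e+02],
       [ 8.54278294e-02, -2.41846692e-02, -9.96050796e-01,
         9.37656877e+02],
       [ 0.00000000e+00,  0.00000000e+00,  0.00000000e+00,
         1.00000000e+00]])}
wrist {'vfov': 63.398654249019614, 'cx': 314.04887367575583, 'cy': 238.6978394626443, 'mount': array([[ 9.12458977e-04, -2.82186594e-01,  9.59359106e-01,
        -1.78749652e+02],
       [ 9.99999528e-01,  5.77826196e-04, -7.81150391e-04,
         1.27780960e+00],
       [-3.33912654e-04,  9.59359366e-01,  2.82186988e-01,
        -7.66204848e+01],
       [ 0.00000000e+00,  0.00000000e+00,  0.00000000e+00,
         1.00000000e+00]])}
```

View pics/scene0.png

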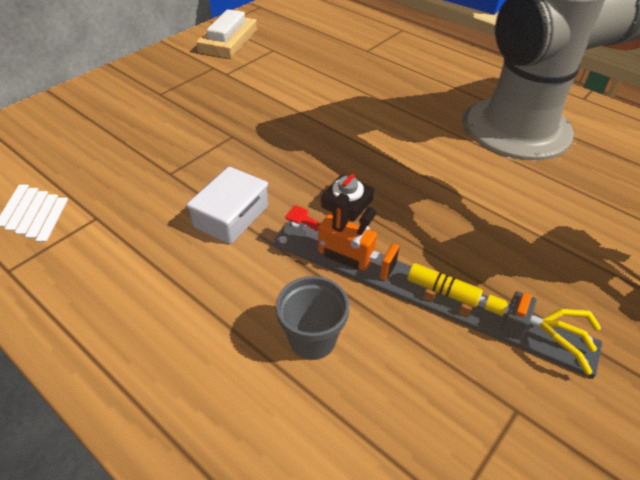

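View pics/top0.png

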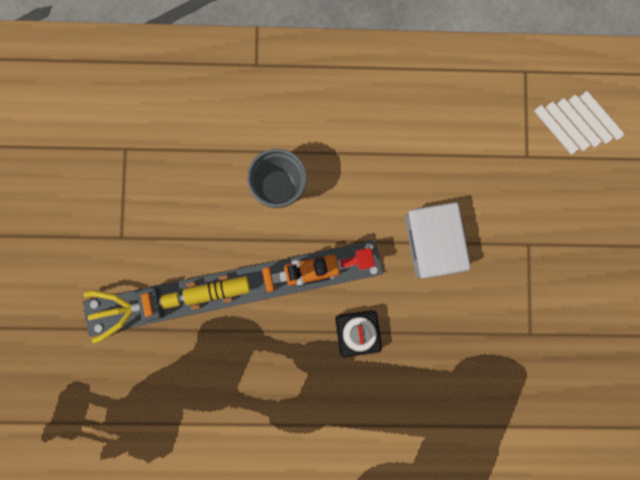

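View pics/wrist0.png

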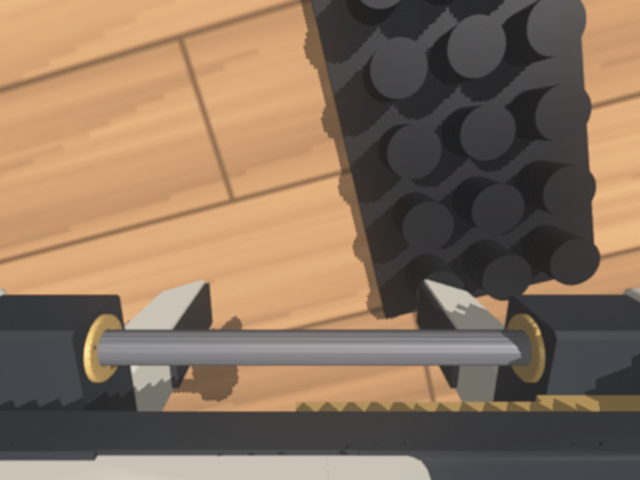

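The scene and top views show the clamp with its red tab (top about 365,259), grip (320,267), trigger (293,272) and jaw (268,279). The yellow handle runs x 185–248, with the pot, tin and timer nearby. I'll enlarge this.

Run:
```python
import cv2
a=cv2.imread("pics/top0.png")[230:310,230:390]; cv2.imwrite("pics/topc.png",cv2.resize(a,None,fx=5,fy=5,interpolation=2))
a=cv2.imread("pics/scene0.png")[170:320,265:425]; cv2.imwrite("pics/scenec.png",cv2.resize(a,None,fx=4,fy=4,interpolation=2))
```

```text
(no output)
```

View pics/topc.png

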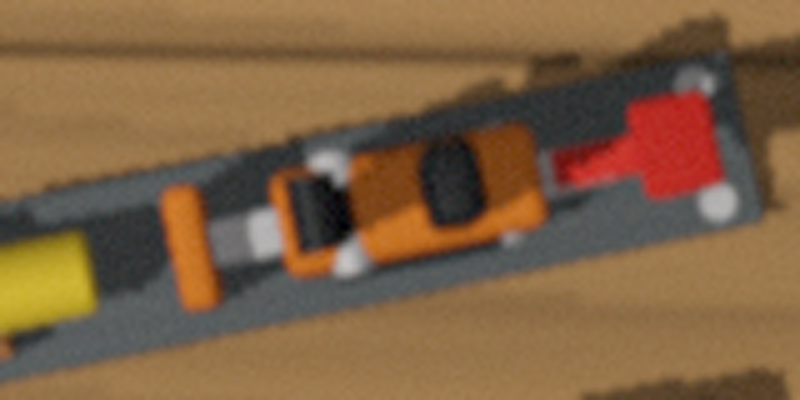

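View pics/scenec.png

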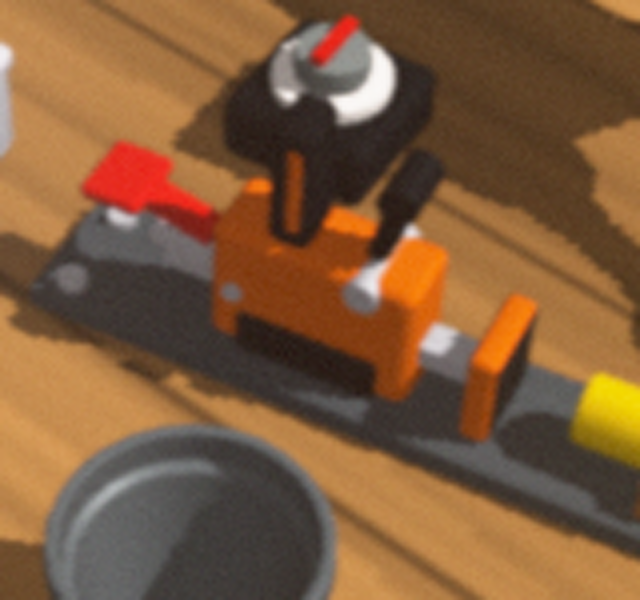

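```bash
cat > h.py <<'E'
import numpy as np, math
from scipy.spatial.transform import Rotation as R
def proj(c,P):
    P=np.asarray(P,float); q=c["view"][:3,:3]@P+c["view"][:3,3]; f=240/math.tan(math.radians(c["vfov"])/2)
    return np.array([c["cx"]+f*q[0]/q[2],c["cy"]+f*q[1]/q[2]])
def back(c,uv,z):
    f=240/math.tan(math.radians(c["vfov"])/2); V=c["view"]
    d=V[:3,:3].T@np.array([(uv[0]-c["cx"])/f,(uv[1]-c["cy"])/f,1]); o=-V[:3,:3].T@V[:3,3]
    return o+d*(z-o[2])/d[2]
def wcam(c,obs):
    T=np.eye(4);T[:3,:3]=R.from_euler("xyz",obs["tcp_rot"]).as_matrix();T[:3,3]=obs["tool_pos"]
    return dict(c,view=np.linalg.inv(T@c["mount"]))
E
python3 - <<'E'
from plant import sensors, capture
from h import *
from scipy.optimize import least_squares
t=capture("top");s=capture("scene")
for n,u,z in(("tab",(365,259),64),("grip",(320.4,266),128),("roll",(293.6,272),114),("jaw",(268,279.4),56),("hend",(248,285.5),40)): print(n,back(t,u,z).round(1))
for n,u,z in(("tab",(296.8,214.5),64),("grip",(344,195),128),("roll",(368,215),111)): print(n,back(s,u,z).round(1))
for n,c,u in (("pot",t,(277,168)),("timerknob",t,(360,334)),("tin",t,(438,240))): print(n,back(c,u,60).round(1))
o=sensors.get_obs(); print(R.from_euler("xyz",o["tcp_rot"]).as_matrix().round(3), o["time"])
E
```

```text
tab [ 534.5 -128.4   64. ]
grip [519.2 -55.3 128. ]
roll [510.3 -15.4 114. ]
jaw [500.   26.3  56. ]
hend [490.1  59.6  40. ]
tab [ 540.2 -123.    64. ]
grip [513.5 -54.3 128. ]
roll [508.5 -13.6 111. ]
pot [680.5  15.1  60. ]
timerknob [ 415.3 -121.5   60. ]
tin [ 567.1 -246.9   60. ]
[[-0.     0.253  0.967]
 [-0.001  0.967 -0.253]
 [-1.    -0.001 -0.   ]] 0.25
```

Both cameras put the clamp's x axis at about (-0.22, 0.97) with the origin near (513, -40). I'll move above it and refine with the wrist camera.

```bash
python3 -m crank '[{"dy":-1,"dz":1.2,"spin":-0.02},{"dy":-3,"dz":3.5,"spin":-0.06},{"dy":-5.5,"dz":6.4,"spin":-0.1},{"dy":-8,"dz":9.4,"spin":-0.14},{"dy":-10.5,"dz":12.3,"spin":-0.18},{"dy":-13,"dz":15.2,"spin":-0.22},{"dy":-15.5,"dz":18.1,"spin":-0.26},{"dy":-18,"dz":21,"spin":-0.3},{"dy":-20.5,"dz":24,"spin":-0.34},{"dy":-23,"dz":26.9,"spin":-0.38},{"dy":-25.5,"dz":29.8,"spin":-0.42},{"dy":-28,"dz":32.7,"spin":-0.46},{"dy":-30.5,"dz":35.6,"spin":-0.483},{"dy":-33,"dz":38.6,"spin":-0.483},{"dy":-35.5,"dz":41.5,"spin":-0.483},{"dy":-38,"dz":44.4,"spin":-0.483},{"dy":-40,"dz":46.8,"spin":-0.483},{"dy":-42,"dz":49,"spin":-0.483},{"dy":-43,"dz":50.2,"spin":-0.483},{"dy":-43.3,"dz":50.6,"spin":-0.483}]' 100
python3 - <<'E'
from plant import sensors, capture
import cv2
from h import *
o=sensors.get_obs(); c=capture("wrist"); cv2.imwrite("pics/w1.png",c["frame"])
import pickle; pickle.dump((o,c),open("w1.pkl","wb"))
print(o["time"],o["tool_pos"],o["joint_positions"].round(2),R.from_euler("xyz",o["tcp_rot"]).as_matrix().round(3))
E
```

```text
0.25 [132.75346564 507.78396502 204.04489925] [ 1.17  0.34  1.52  0.    1.28 -0.15] [[-0.     0.253  0.967]
 [-0.001  0.967 -0.253]
 [-1.    -0.001 -0.   ]]invalid input at $[0]: expected keys dx, dy, dz, spin
```

View pics/w1.png

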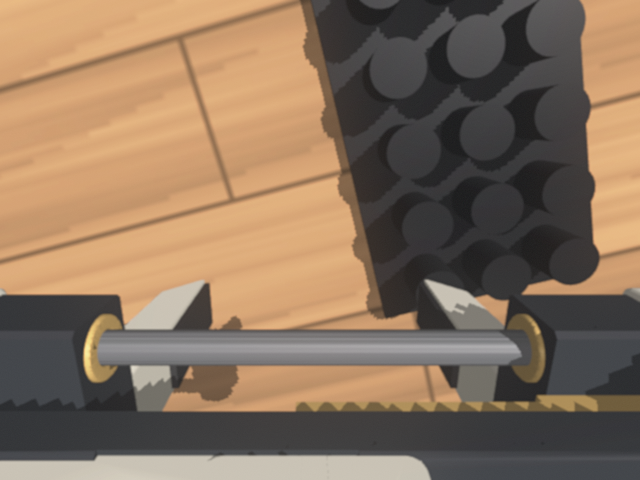

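The move was refused because every row needs all four keys, so the arm is still at the start.

```bash
python3 -m crank '[{"dx":0,"dy":-1,"dz":1.2,"spin":-0.02},{"dx":0,"dy":-3,"dz":3.5,"spin":-0.06},{"dx":0,"dy":-5.5,"dz":6.4,"spin":-0.1},{"dx":0,"dy":-8,"dz":9.4,"spin":-0.14},{"dx":0,"dy":-10.5,"dz":12.3,"spin":-0.18},{"dx":0,"dy":-13,"dz":15.2,"spin":-0.22},{"dx":0,"dy":-15.5,"dz":18.1,"spin":-0.26},{"dx":0,"dy":-18,"dz":21,"spin":-0.3},{"dx":0,"dy":-20.5,"dz":24,"spin":-0.34},{"dx":0,"dy":-23,"dz":26.9,"spin":-0.38},{"dx":0,"dy":-25.5,"dz":29.8,"spin":-0.42},{"dx":0,"dy":-28,"dz":32.7,"spin":-0.46},{"dx":0,"dy":-30.5,"dz":35.6,"spin":-0.483},{"dx":0,"dy":-33,"dz":38.6,"spin":-0.483},{"dx":0,"dy":-35.5,"dz":41.5,"spin":-0.483},{"dx":0,"dy":-38,"dz":44.4,"spin":-0.483},{"dx":0,"dy":-40,"dz":46.8,"spin":-0.483},{"dx":0,"dy":-42,"dz":49,"spin":-0.483},{"dx":0,"dy":-43,"dz":50.2,"spin":-0.483},{"dx":0,"dy":-43.3,"dz":50.6,"spin":-0.483}]' 100
python3 - <<'E'
from plant import sensors, capture
import cv2
from h import *
o=sensors.get_obs(); c=capture("wrist"); cv2.imwrite("pics/w2.png",c["frame"])
import pickle; pickle.dump((o,c),open("w2.pkl","wb"))
print(o["time"],o["tool_pos"],o["joint_positions"].round(2),R.from_euler("xyz",o["tcp_rot"]).as_matrix().round(3),o["dq"].round(2))
E
```

```text
time: 1.97
tool_pos: [513.9, -41.3, 203.9]
tcp_rot: [-1.535, 1.57, -1.31]
contact_force: [0.7, 0.6, 0.3]
grip_width: 91.7
1.9667 [513.91663767 -41.34431408 203.88586955] [-0.23  0.33  1.55 -0.    1.27 -2.02] [[ 0.    -0.223  0.975]
 [-0.     0.975  0.223]
 [-1.    -0.     0.   ]] [-0.03  0.05 -0.06  0.02  0.04 -0.04]
```

View pics/w2.png

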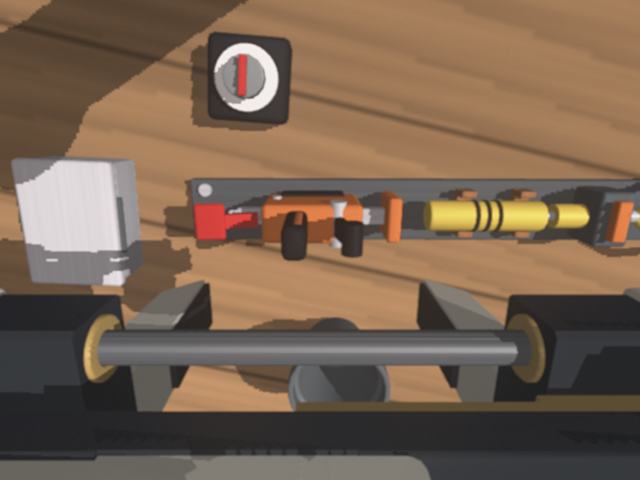

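Run:
```python
import cv2
a=cv2.imread("pics/w2.png")[170:270,185:345]; cv2.imwrite("pics/w2a.png",cv2.resize(a,None,fx=5,fy=5,interpolation=2))
a=cv2.imread("pics/w2.png")[170:270,330:490]; cv2.imwrite("pics/w2b.png",cv2.resize(a,None,fx=5,fy=5,interpolation=2))
```

```text
(no output)
```

View pics/w2a.png

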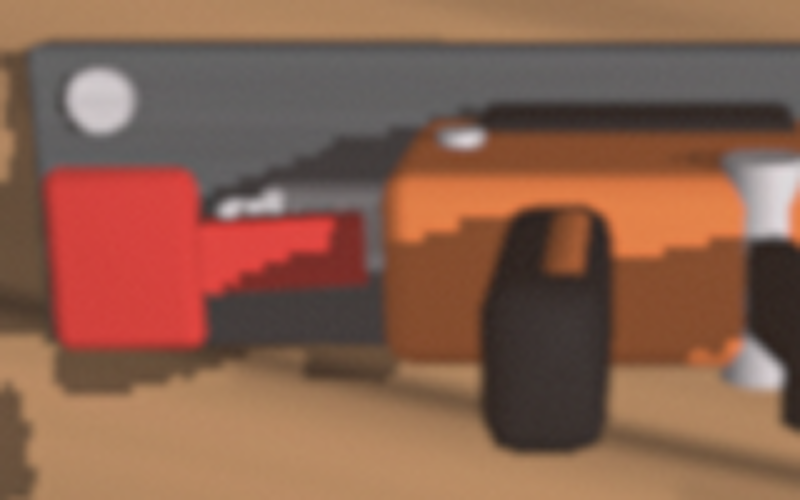

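View pics/w2b.png

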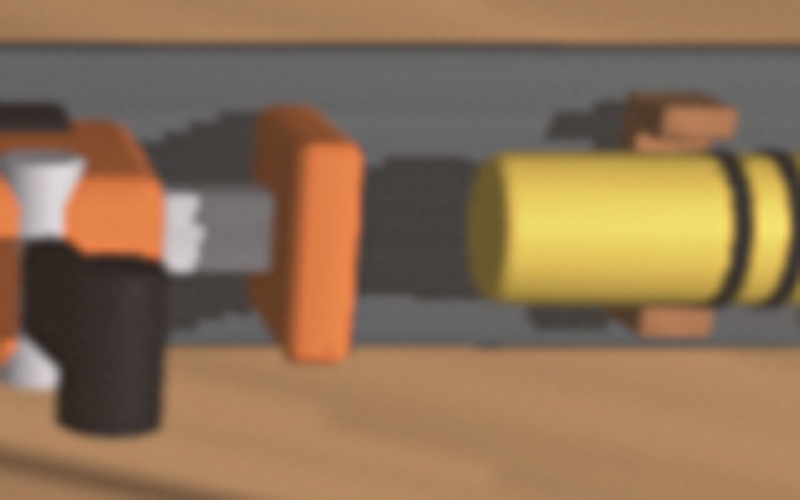

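Run:
```python
import pickle
from h import *
o,c=pickle.load(open("w2.pkl","rb")); w=wcam(c,o)
for n,u,z in(("tab",(210.4,221.6),64),("grip",(294.4,243),128),("roll",(352,239.4),115),("jaw",(395.6,220),56),("jawface",(401.5,220),56),("hend",(431.6,216),48),("railtop",(300,178.5),12),("railbot",(450,239.5),12),("railL",(300,239),12)): print(n,back(w,u,z).round(1))
```

```text
tab [ 535.7 -125.1   64. ]
grip [518.5 -53.  128. ]
roll [510.6 -13.  115. ]
jaw [501.   28.9  56. ]
jawface [499.8  33.9  56. ]
hend [491.9  61.   48. ]
railtop [490.6 -59.5  12. ]
railbot [516.3  98.8  12. ]
railL [549.2 -46.7  12. ]
```

Wrist, top and scene agree on the clamp. The TCP is at about clamp x = -2 and 2 mm short in tool z. Next I descend to put the pads at 111 mm.

```bash
python3 -m crank '[{"dx":1,"dy":0,"dz":0.1,"spin":0},{"dx":2.5,"dy":0,"dz":0.2,"spin":0},{"dx":4,"dy":0,"dz":0.2,"spin":0},{"dx":5.5,"dy":0,"dz":0.2,"spin":0},{"dx":7,"dy":0,"dz":0.2,"spin":0},{"dx":8.5,"dy":0,"dz":0.2,"spin":0},{"dx":9.7,"dy":0,"dz":0.2,"spin":0},{"dx":10.6,"dy":0,"dz":0.2,"spin":0},{"dx":11.1,"dy":0,"dz":0.2,"spin":0},{"dx":11.2,"dy":0,"dz":0.2,"spin":0},{"dx":11.2,"dy":0,"dz":0.2,"spin":0}]' 100
cat > snap.py <<'E'
import sys,cv2,pickle
from plant import sensors,capture
from h import *
o=sensors.get_obs(); print(round(o["time"],2),o["tool_pos"].round(1),o["grip_width"].round(1),"F along tool y",(R.from_euler("xyz",o["tcp_rot"]).as_matrix().T@o["contact_force"]).round(1))
t=sys.argv[1]; im=[]
for n,(y0,y1,x0,x1) in (("scene",(150,300,265,505)),("wrist",(150,300,200,440))):
    c=capture(n); pickle.dump((o,c),open(f"{t}_{n}.pkl","wb")); im.append(cv2.resize(c["frame"][y0:y1,x0:x1],None,fx=2,fy=2,interpolation=2) if n=="scene" else cv2.resize(c["frame"],(480,360)))
import numpy as np
cv2.imwrite(f"pics/{t}.png",np.vstack(im)[:600] if 0 else np.vstack([im[0],im[1][:300]]))
E
python3 snap.py d1
```

```text
time: 2.93
tool_pos: [514.6, -38.0, 92.3]
tcp_rot: [1.66, 1.571, 1.888]
contact_force: [0.6, 1.1, 0.3]
grip_width: 92.0Traceback (most recent call last):
  File "snap.py", line 4, in <module>
    o=sensors.get_obs(); print(round(o["time"],2),o["tool_pos"].round(1),o["grip_width"].round(1),"F along tool y",(R.from_euler("xyz",o["tcp_rot"]).as_matrix().T@o["contact_force"]).round(1))
                                                                         ^^^^^^^^^^^^^^^^^^^^^
AttributeError: 'float' object has no attribute 'round'
```

```bash
sed -i 's/o\["grip_width"\].round(1)/round(float(o["grip_width"]),1)/' snap.py; python3 snap.py d1
```

```text
2.93 [514.6 -38.   92.3] 92.0 F along tool y [-0.3  1.   0.8]
```

View pics/d1.png

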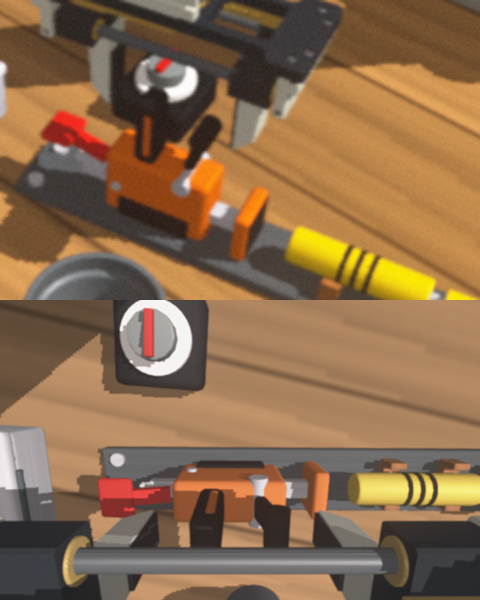

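```bash
python3 - <<'E'
import pickle
from h import *
for n in("scene","wrist"):
    o,c=pickle.load(open(f"d1_{n}.pkl","rb"))
    if n=="wrist": c=wcam(c,o)
    Rm=R.from_euler("xyz",o["tcp_rot"]).as_matrix()
    for s in(-46,0,46): 
        print(n,s,proj(c,o["tool_pos"]+Rm@[0,s,0]).round(1),"grasp",proj(c,o["tool_pos"]+Rm@[-19,s,0]).round(1))
    for nm,P in(("griptop",(517.5,-54,128)),("grip111",(517.5,-54,111)),("roll",(510,-14,111))): print(nm,proj(c,P).round(1))
E
python3 - <<'E'
import cv2
a=cv2.imread("pics/d1.png")
import pickle
o,c=pickle.load(open("d1_wrist.pkl","rb")); cv2.imwrite("pics/d1w.png",cv2.resize(c["frame"][200:400,100:540],None,fx=1.8,fy=1.8))
o,c=pickle.load(open("d1_scene.pkl","rb")); cv2.imwrite("pics/d1s.png",cv2.resize(c["frame"][120:270,270:470],None,fx=4,fy=4,interpolation=2))
E
```

```text
scene -46 [323.2 208.1] grasp [323.4 198.7]
scene 0 [351.2 218.5] grasp [351.8 209.1]
scene 46 [380.1 229.3] grasp [381.4 220. ]
griptop [342.4 196.5]
grip111 [341.9 205.2]
roll [367.1 215.4]
wrist -46 [218.9 284. ] grasp [208.9 300.6]
wrist 0 [311.5 284.1] grasp [311.2 300.7]
wrist 46 [404.2 284.2] grasp [413.6 300.8]
griptop [271.1 316.6]
grip111 [275.1 298.7]
roll [365.4 302.3]
```

View pics/d1w.png

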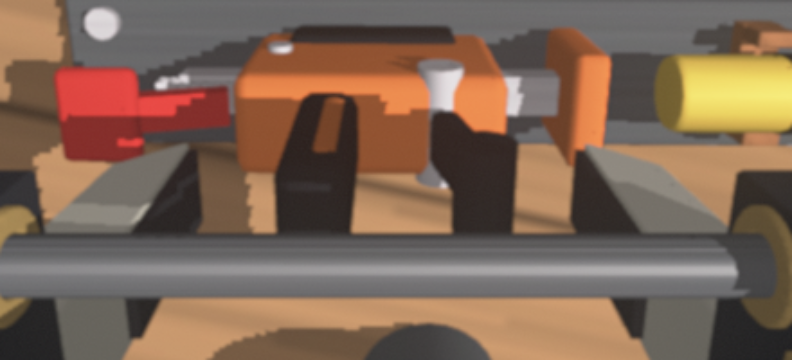

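View pics/d1s.png

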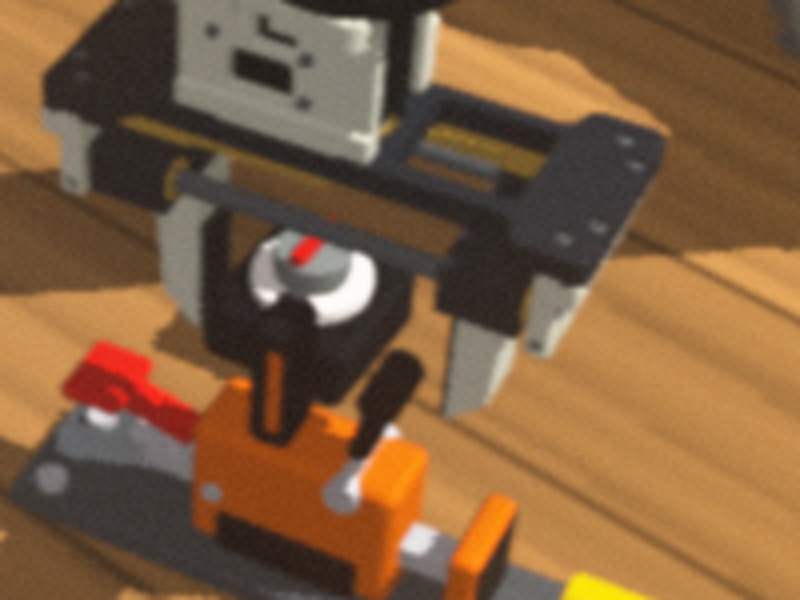

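The rendered fingertips look about 15–19 mm higher than the nominal TCP in both views: scene tip at about (382,224) against 229–232 predicted, wrist tip row 282. So I'll go 10 mm lower, still clear of the housing either way, and centre at clamp x ≈ -3.

```bash
python3 -m crank '[{"dx":0.5,"dy":-0.2,"dz":0.05,"spin":0},{"dx":1.0,"dy":-0.4,"dz":0.05,"spin":0},{"dx":1.0,"dy":-0.4,"dz":0.05,"spin":0}]' 75;  python3 -m crank '[{"dx":0,"dy":0,"dz":0,"spin":0},{"dx":0,"dy":0,"dz":0,"spin":0},{"dx":0,"dy":0,"dz":0,"spin":0},{"dx":0,"dy":0,"dz":0,"spin":0}]' 75; python3 snap.py d2
```

```text
time: 3.28
tool_pos: [515.8, -42.7, 81.5]
tcp_rot: [2.711, 1.57, 2.938]
contact_force: [-0.5, 1.1, 0.1]
grip_width: 76.2
time: 3.62
tool_pos: [515.4, -41.1, 82.0]
tcp_rot: [2.005, 1.568, 2.232]
contact_force: [-0.3, 5.4, -0.5]
grip_width: 68.9
3.62 [515.4 -41.1  82. ] 68.9 F along tool y [0.5 5.3 0.9]
```

View pics/d2.png

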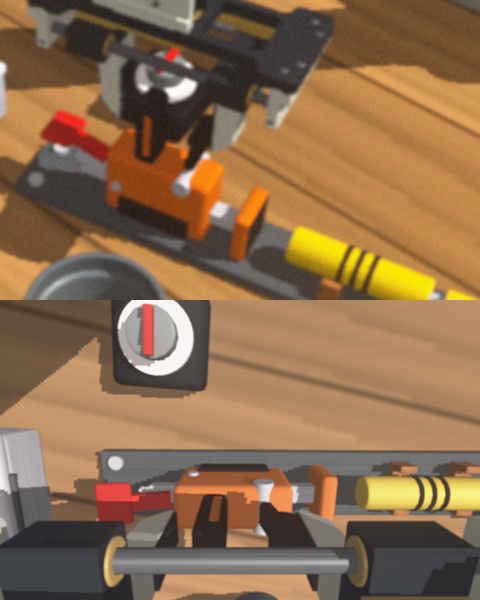

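Contact as expected: the roll spring gives 5.3 N at 69 mm. Squeezing further and watching the force.

```bash
python3 -m crank '[{"dx":0,"dy":0,"dz":0,"spin":0},{"dx":0,"dy":0,"dz":0,"spin":0},{"dx":0,"dy":0,"dz":0,"spin":0},{"dx":0,"dy":0,"dz":0,"spin":0}]' 60;python3 -m crank '[{"dx":0,"dy":0,"dz":0,"spin":0},{"dx":0,"dy":0,"dz":0,"spin":0},{"dx":0,"dy":0,"dz":0,"spin":0},{"dx":0,"dy":0,"dz":0,"spin":0}]' 47; python3 snap.py d3
```

```text
time: 4.05
tool_pos: [515.3, -40.0, 82.8]
tcp_rot: [1.699, 1.567, 1.926]
contact_force: [-3.7, 9.9, 7.4]
grip_width: 55.4
time: 4.38
tool_pos: [516.0, -42.7, 82.8]
tcp_rot: [-1.932, 1.57, -1.705]
contact_force: [-2.9, -1.8, 5.2]
grip_width: 42.9
4.38 [516.  -42.7  82.8] 42.9 F along tool y [-5.2 -1.1 -3.3]
```

View pics/d3.png

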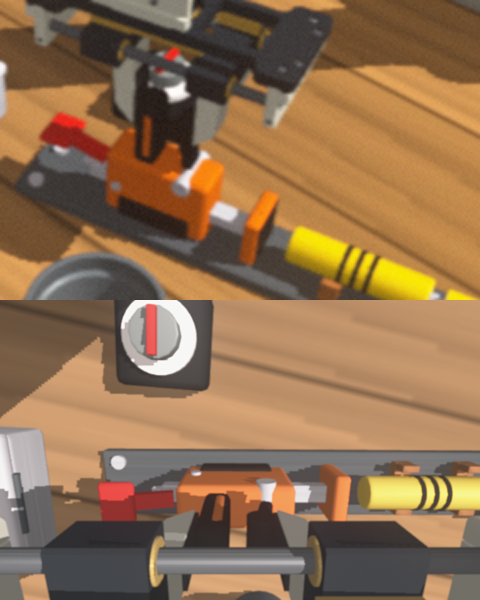

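Full squeeze at 42.9 mm, and the jaw has advanced about 10 mm. Release, then the second and third squeezes.

```bash
O='x'; python3 -m crank '[{"dx":0,"dy":0,"dz":0,"spin":0},{"dx":0,"dy":0,"dz":0,"spin":0},{"dx":0,"dy":0,"dz":0,"spin":0},{"dx":0,"dy":0,"dz":0,"spin":0},{"dx":0,"dy":0,"dz":0,"spin":0},{"dx":0,"dy":0,"dz":0,"spin":0},{"dx":0,"dy":0,"dz":0,"spin":0},{"dx":0,"dy":0,"dz":0,"spin":0},{"dx":0,"dy":0,"dz":0,"spin":0}]' 85;python3 -m crank '[{"dx":0,"dy":0,"dz":0,"spin":0},{"dx":0,"dy":0,"dz":0,"spin":0},{"dx":0,"dy":0,"dz":0,"spin":0},{"dx":0,"dy":0,"dz":0,"spin":0},{"dx":0,"dy":0,"dz":0,"spin":0},{"dx":0,"dy":0,"dz":0,"spin":0},{"dx":0,"dy":0,"dz":0,"spin":0},{"dx":0,"dy":0,"dz":0,"spin":0}]' 47; python3 snap.py d4
```

```text
time: 5.23
tool_pos: [516.2, -42.3, 82.3]
tcp_rot: [0.624, 1.571, 0.851]
contact_force: [0.3, 0.1, 0.0]
grip_width: 77.9
time: 5.9
tool_pos: [516.1, -42.8, 82.7]
tcp_rot: [-1.581, 1.57, -1.354]
contact_force: [-3.1, -1.2, 7.2]
grip_width: 43.4
5.9 [516.1 -42.8  82.7] 43.4 F along tool y [-7.2 -0.5 -3.3]
```

View pics/d4.png

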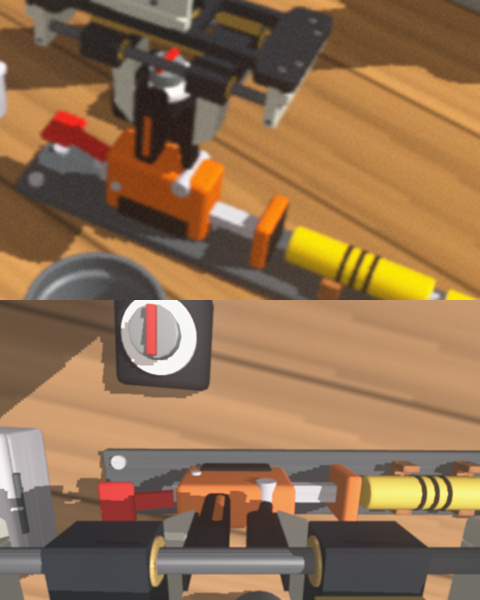

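The jaw is now close to the handle, about 8 mm off. Third squeeze.

```bash
python3 -m crank '[{"dx":0,"dy":0,"dz":0,"spin":0},{"dx":0,"dy":0,"dz":0,"spin":0},{"dx":0,"dy":0,"dz":0,"spin":0},{"dx":0,"dy":0,"dz":0,"spin":0},{"dx":0,"dy":0,"dz":0,"spin":0},{"dx":0,"dy":0,"dz":0,"spin":0},{"dx":0,"dy":0,"dz":0,"spin":0},{"dx":0,"dy":0,"dz":0,"spin":0},{"dx":0,"dy":0,"dz":0,"spin":0}]' 85;python3 -m crank '[{"dx":0,"dy":0,"dz":0,"spin":0},{"dx":0,"dy":0,"dz":0,"spin":0},{"dx":0,"dy":0,"dz":0,"spin":0},{"dx":0,"dy":0,"dz":0,"spin":0},{"dx":0,"dy":0,"dz":0,"spin":0}]' 52; python3 -m crank '[{"dx":0,"dy":0,"dz":0,"spin":0},{"dx":0,"dy":0,"dz":0,"spin":0},{"dx":0,"dy":0,"dz":0,"spin":0},{"dx":0,"dy":0,"dz":0,"spin":0}]' 47; python3 snap.py d5
```

```text
time: 6.75
tool_pos: [516.1, -42.3, 82.3]
tcp_rot: [1.295, 1.571, 1.522]
contact_force: [-0.3, -0.0, 0.7]
grip_width: 77.7
time: 7.17
tool_pos: [515.3, -39.2, 82.9]
tcp_rot: [1.62, 1.565, 1.846]
contact_force: [-1.5, 2.1, 3.5]
grip_width: 50.5
time: 7.5
tool_pos: [516.1, -42.8, 82.7]
tcp_rot: [-1.487, 1.57, -1.26]
contact_force: [-3.7, -1.7, 5.8]
grip_width: 43.3
7.5 [516.1 -42.8  82.7] 43.3 F along tool y [-5.8 -0.8 -3.9]
```

View pics/d5.png

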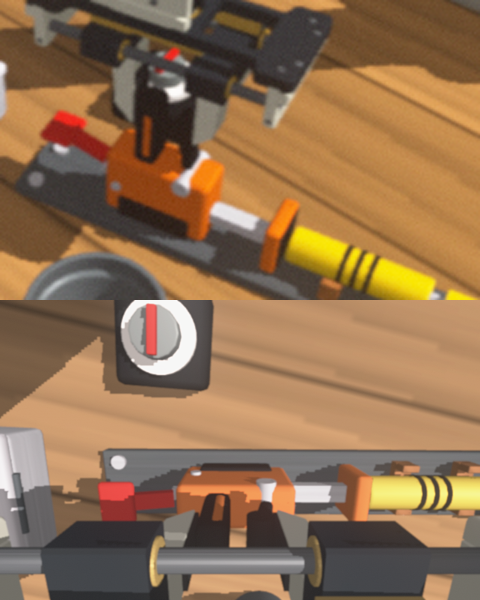

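The jaw has reached the handle end. Fourth squeeze, in stages.

```bash
python3 -m crank '[{"dx":0,"dy":0,"dz":0,"spin":0},{"dx":0,"dy":0,"dz":0,"spin":0},{"dx":0,"dy":0,"dz":0,"spin":0},{"dx":0,"dy":0,"dz":0,"spin":0},{"dx":0,"dy":0,"dz":0,"spin":0},{"dx":0,"dy":0,"dz":0,"spin":0},{"dx":0,"dy":0,"dz":0,"spin":0},{"dx":0,"dy":0,"dz":0,"spin":0},{"dx":0,"dy":0,"dz":0,"spin":0}]' 85;python3 -m crank '[{"dx":0,"dy":0,"dz":0,"spin":0},{"dx":0,"dy":0,"dz":0,"spin":0},{"dx":0,"dy":0,"dz":0,"spin":0},{"dx":0,"dy":0,"dz":0,"spin":0},{"dx":0,"dy":0,"dz":0,"spin":0}]' 52; python3 -m crank '[{"dx":0,"dy":0,"dz":0,"spin":0},{"dx":0,"dy":0,"dz":0,"spin":0},{"dx":0,"dy":0,"dz":0,"spin":0},{"dx":0,"dy":0,"dz":0,"spin":0},{"dx":0,"dy":0,"dz":0,"spin":0}]' 47; python3 snap.py d6
```

```text
time: 8.35
tool_pos: [516.2, -42.3, 82.3]
tcp_rot: [0.714, 1.571, 0.941]
contact_force: [-0.3, -0.2, -0.4]
grip_width: 78.1
time: 8.77
tool_pos: [515.2, -39.2, 82.9]
tcp_rot: [1.622, 1.565, 1.848]
contact_force: [-2.0, 1.6, 2.7]
grip_width: 50.3
time: 9.18
tool_pos: [516.1, -42.8, 82.7]
tcp_rot: [-1.489, 1.57, -1.262]
contact_force: [-2.1, -1.4, 6.5]
grip_width: 43.2
9.18 [516.1 -42.8  82.7] 43.2 F along tool y [-6.5 -0.9 -2.4]
```

View pics/d6.png

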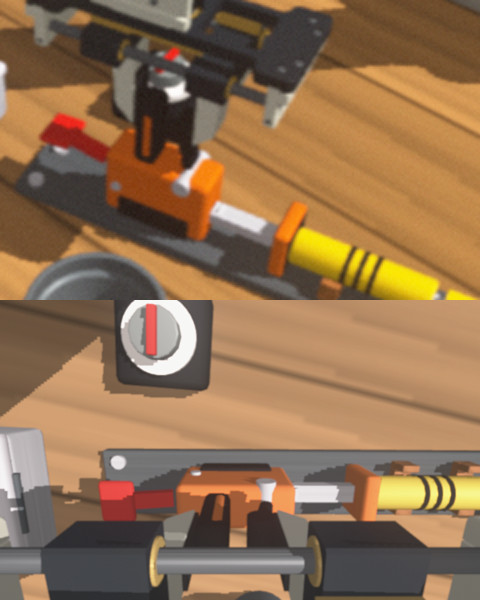

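Full stroke again, and the handle has slid about 6 mm. Fifth squeeze in stages, since it may stall.

```bash
python3 -m crank '[{"dx":0,"dy":0,"dz":0,"spin":0},{"dx":0,"dy":0,"dz":0,"spin":0},{"dx":0,"dy":0,"dz":0,"spin":0},{"dx":0,"dy":0,"dz":0,"spin":0},{"dx":0,"dy":0,"dz":0,"spin":0},{"dx":0,"dy":0,"dz":0,"spin":0},{"dx":0,"dy":0,"dz":0,"spin":0},{"dx":0,"dy":0,"dz":0,"spin":0},{"dx":0,"dy":0,"dz":0,"spin":0}]' 85;python3 -m crank '[{"dx":0,"dy":0,"dz":0,"spin":0},{"dx":0,"dy":0,"dz":0,"spin":0},{"dx":0,"dy":0,"dz":0,"spin":0},{"dx":0,"dy":0,"dz":0,"spin":0},{"dx":0,"dy":0,"dz":0,"spin":0}]' 54; python3 -m crank '[{"dx":0,"dy":0,"dz":0,"spin":0},{"dx":0,"dy":0,"dz":0,"spin":0},{"dx":0,"dy":0,"dz":0,"spin":0}]' 50; python3 -m crank '[{"dx":0,"dy":0,"dz":0,"spin":0},{"dx":0,"dy":0,"dz":0,"spin":0},{"dx":0,"dy":0,"dz":0,"spin":0},{"dx":0,"dy":0,"dz":0,"spin":0},{"dx":0,"dy":0,"dz":0,"spin":0},{"dx":0,"dy":0,"dz":0,"spin":0}]' 47; python3 snap.py d7
```

```text
time: 10.03
tool_pos: [516.2, -42.4, 82.3]
tcp_rot: [-0.27, 1.571, -0.043]
contact_force: [0.5, -0.3, 0.2]
grip_width: 77.9
time: 10.45
tool_pos: [515.2, -39.1, 82.9]
tcp_rot: [1.622, 1.565, 1.849]
contact_force: [-4.5, 14.8, 11.9]
grip_width: 51.4
time: 10.7
tool_pos: [515.8, -41.4, 82.8]
tcp_rot: [1.637, 1.569, 1.864]
contact_force: [-2.3, 3.7, 5.6]
grip_width: 46.4
time: 11.2
tool_pos: [516.1, -42.7, 82.8]
tcp_rot: [-1.252, 1.57, -1.025]
contact_force: [-1.6, -2.7, 6.0]
grip_width: 43.6
11.2 [516.1 -42.7  82.8] 43.6 F along tool y [-6.  -2.2 -2.2]
```

View pics/d7.png

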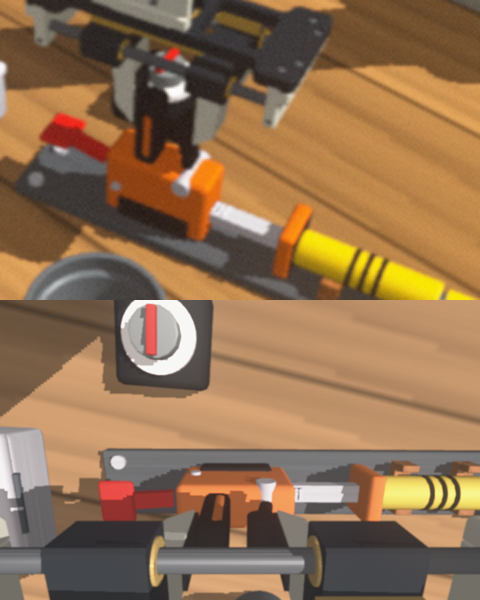

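Run:
```python
import cv2,pickle,numpy as np
o,c=pickle.load(open("d7_wrist.pkl","rb")); o,s=pickle.load(open("d7_scene.pkl","rb"));o,s0=pickle.load(open("d1_scene.pkl","rb"))
o,c0=pickle.load(open("d1_wrist.pkl","rb"))
f=lambda i,y,x:cv2.resize(i["frame"][y:y+70,x:x+200],None,fx=4,fy=2,interpolation=2)
f=lambda i,y,x,h,w:cv2.resize(i["frame"][y:y+h,x:x+w],(800,150) if h<60 else (800,300),interpolation=2)
cv2.imwrite("pics/f7.png",np.vstack([f(c0,230,440,38,200),f(c,230,440,38,200),cv2.resize(np.hstack([s0["frame"][250:325,400:500],s["frame"][250:325,400:500]]),None,fx=4,fy=4,interpolation=2)]))
```

```text
(no output)
```

View pics/f7.png

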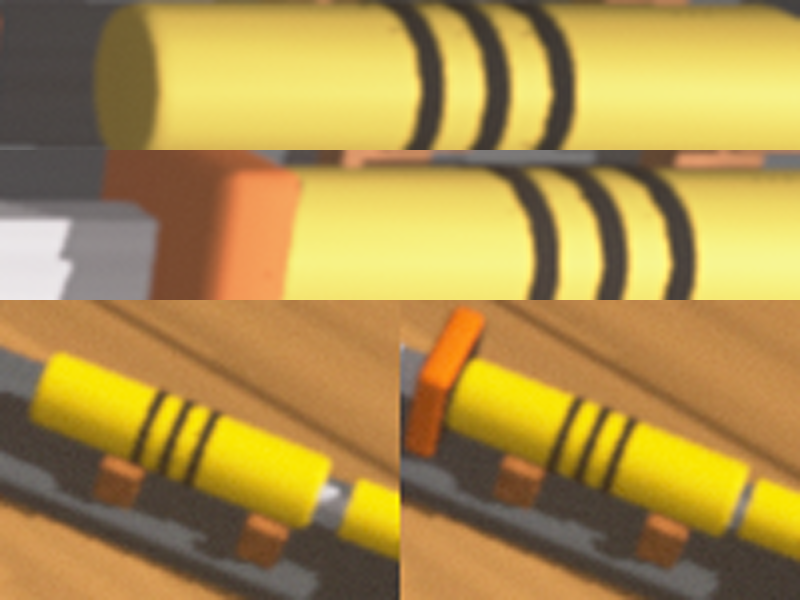

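A grey gap of roughly 2–4 mm is left at the ferrule, so the sixth squeeze should stall. Staging it.

```bash
python3 -m crank '[{"dx":0,"dy":0,"dz":0,"spin":0},{"dx":0,"dy":0,"dz":0,"spin":0},{"dx":0,"dy":0,"dz":0,"spin":0},{"dx":0,"dy":0,"dz":0,"spin":0},{"dx":0,"dy":0,"dz":0,"spin":0},{"dx":0,"dy":0,"dz":0,"spin":0},{"dx":0,"dy":0,"dz":0,"spin":0},{"dx":0,"dy":0,"dz":0,"spin":0},{"dx":0,"dy":0,"dz":0,"spin":0}]' 85;python3 -m crank '[{"dx":0,"dy":0,"dz":0,"spin":0},{"dx":0,"dy":0,"dz":0,"spin":0},{"dx":0,"dy":0,"dz":0,"spin":0},{"dx":0,"dy":0,"dz":0,"spin":0},{"dx":0,"dy":0,"dz":0,"spin":0}]' 54; python3 -m crank '[{"dx":0,"dy":0,"dz":0,"spin":0},{"dx":0,"dy":0,"dz":0,"spin":0},{"dx":0,"dy":0,"dz":0,"spin":0}]' 50; python3 -m crank '[{"dx":0,"dy":0,"dz":0,"spin":0},{"dx":0,"dy":0,"dz":0,"spin":0},{"dx":0,"dy":0,"dz":0,"spin":0},{"dx":0,"dy":0,"dz":0,"spin":0}]' 47; python3 snap.py d8
 python3 - <<'E'
import cv2,pickle,numpy as np
o,s=pickle.load(open("d8_scene.pkl","rb"));o,s0=pickle.load(open("d7_scene.pkl","rb"))
cv2.imwrite("pics/f8.png",cv2.resize(np.hstack([s0["frame"][250:325,400:500],s["frame"][250:325,400:500]]),None,fx=4,fy=4,interpolation=2))
E
```

```text
time: 12.05
tool_pos: [516.2, -42.4, 82.3]
tcp_rot: [0.339, 1.571, 0.566]
contact_force: [0.8, 0.4, -0.0]
grip_width: 77.8
time: 12.47
tool_pos: [515.2, -39.1, 82.9]
tcp_rot: [1.631, 1.565, 1.857]
contact_force: [-3.6, 14.6, 10.5]
grip_width: 51.5
time: 12.72
tool_pos: [515.7, -41.4, 82.8]
tcp_rot: [1.695, 1.569, 1.922]
contact_force: [-2.1, 3.8, 5.9]
grip_width: 46.4
time: 13.05
tool_pos: [516.1, -42.8, 82.8]
tcp_rot: [-1.361, 1.57, -1.134]
contact_force: [-2.9, -2.7, 5.0]
grip_width: 43.4
13.05 [516.1 -42.8  82.8] 43.4 F along tool y [-5.  -2.  -3.5]
```

View pics/f8.png

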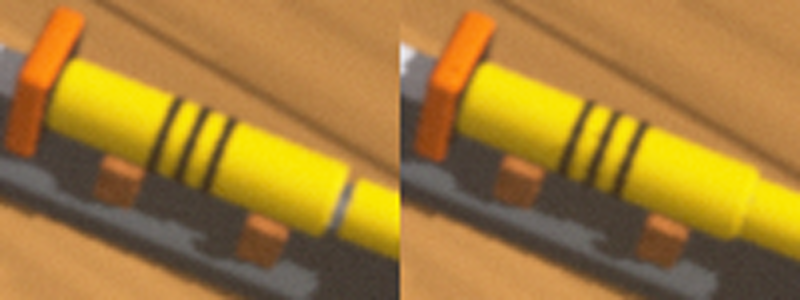

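The gap is closed, or nearly so, but the stroke completed without a stall. The next squeeze should stall.

```bash
python3 -m crank '[{"dx":0,"dy":0,"dz":0,"spin":0},{"dx":0,"dy":0,"dz":0,"spin":0},{"dx":0,"dy":0,"dz":0,"spin":0},{"dx":0,"dy":0,"dz":0,"spin":0},{"dx":0,"dy":0,"dz":0,"spin":0},{"dx":0,"dy":0,"dz":0,"spin":0},{"dx":0,"dy":0,"dz":0,"spin":0},{"dx":0,"dy":0,"dz":0,"spin":0},{"dx":0,"dy":0,"dz":0,"spin":0}]' 85;python3 -m crank '[{"dx":0,"dy":0,"dz":0,"spin":0},{"dx":0,"dy":0,"dz":0,"spin":0},{"dx":0,"dy":0,"dz":0,"spin":0},{"dx":0,"dy":0,"dz":0,"spin":0},{"dx":0,"dy":0,"dz":0,"spin":0}]' 56; python3 -m crank '[{"dx":0,"dy":0,"dz":0,"spin":0},{"dx":0,"dy":0,"dz":0,"spin":0},{"dx":0,"dy":0,"dz":0,"spin":0}]' 52; python3 -m crank '[{"dx":0,"dy":0,"dz":0,"spin":0},{"dx":0,"dy":0,"dz":0,"spin":0},{"dx":0,"dy":0,"dz":0,"spin":0}]' 49; python3 snap.py d9
```

```text
time: 13.9
tool_pos: [516.2, -42.4, 82.3]
tcp_rot: [-0.392, 1.571, -0.165]
contact_force: [-0.1, -0.1, 0.0]
grip_width: 78.1
time: 14.32
tool_pos: [515.3, -39.3, 82.9]
tcp_rot: [1.622, 1.566, 1.849]
contact_force: [-2.9, 13.8, 10.5]
grip_width: 52.9
time: 14.57
tool_pos: [515.5, -40.4, 82.9]
tcp_rot: [1.632, 1.568, 1.859]
contact_force: [-3.1, 7.2, 7.0]
grip_width: 47.8
time: 14.82
tool_pos: [515.8, -41.5, 82.9]
tcp_rot: [1.597, 1.569, 1.823]
contact_force: [-1.6, 3.3, 6.7]
grip_width: 45.5
14.82 [515.8 -41.5  82.9] 45.5 F along tool y [-6.7  3.6 -0.8]
```

```bash
python3 -m crank '[{"dx":0,"dy":0,"dz":0,"spin":0},{"dx":0,"dy":0,"dz":0,"spin":0},{"dx":0,"dy":0,"dz":0,"spin":0},{"dx":0,"dy":0,"dz":0,"spin":0}]' 46; python3 snap.py d10
 python3 - <<'E'
import cv2,pickle,numpy as np
o,s=pickle.load(open("d10_scene.pkl","rb"));o,s0=pickle.load(open("d8_scene.pkl","rb"))
cv2.imwrite("pics/f10.png",cv2.resize(np.hstack([s0["frame"][250:325,400:500],s["frame"][250:325,400:500]]),None,fx=4,fy=4,interpolation=2))
E
```

```text
time: 15.25
tool_pos: [515.8, -41.5, 82.9]
tcp_rot: [1.579, 1.569, 1.805]
contact_force: [-1.1, 2.5, 6.4]
grip_width: 45.9
15.25 [515.8 -41.5  82.9] 45.9 F along tool y [-6.4  2.7 -0.6]
```

View pics/f10.png

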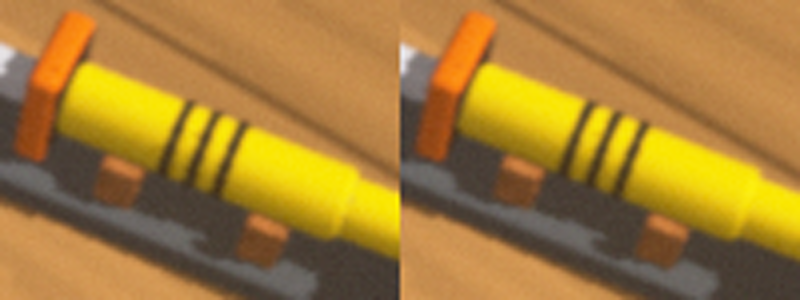

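View pics/d10.png

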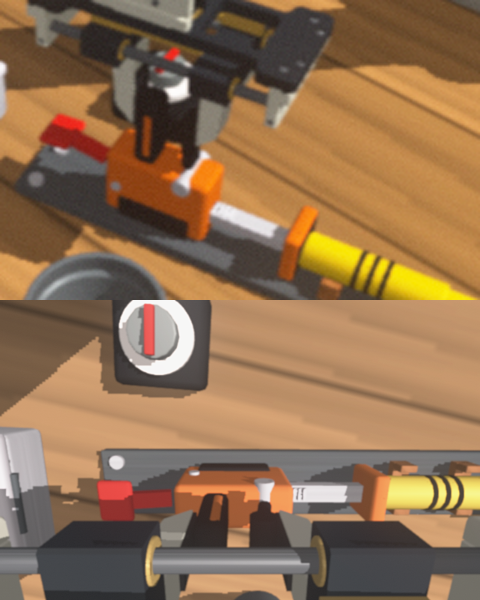

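It has stalled at 45.7 mm against 42.3 commanded, with the handle seated on the ferrule. I'll hold for over a second.

```bash
python3 -m crank '[{"dx":0,"dy":0,"dz":0,"spin":0},{"dx":0,"dy":0,"dz":0,"spin":0},{"dx":0,"dy":0,"dz":0,"spin":0},{"dx":0,"dy":0,"dz":0,"spin":0},{"dx":0,"dy":0,"dz":0,"spin":0},{"dx":0,"dy":0,"dz":0,"spin":0},{"dx":0,"dy":0,"dz":0,"spin":0},{"dx":0,"dy":0,"dz":0,"spin":0},{"dx":0,"dy":0,"dz":0,"spin":0},{"dx":0,"dy":0,"dz":0,"spin":0},{"dx":0,"dy":0,"dz":0,"spin":0},{"dx":0,"dy":0,"dz":0,"spin":0},{"dx":0,"dy":0,"dz":0,"spin":0}]' 46; python3 -m crank '[{"dx":0,"dy":0,"dz":0,"spin":0},{"dx":0,"dy":0,"dz":0,"spin":0},{"dx":0,"dy":0,"dz":0,"spin":0},{"dx":0,"dy":0,"dz":0,"spin":0},{"dx":0,"dy":0,"dz":0,"spin":0},{"dx":0,"dy":0,"dz":0,"spin":0},{"dx":0,"dy":0,"dz":0,"spin":0},{"dx":0,"dy":0,"dz":0,"spin":0}]' 100
```

```text
time: 16.43
tool_pos: [515.8, -41.5, 82.9]
tcp_rot: [1.606, 1.569, 1.833]
contact_force: [-3.4, 2.0, 6.4]
grip_width: 45.9
time: 17.1
tool_pos: [516.2, -42.5, 82.3]
tcp_rot: [-0.831, 1.571, -0.604]
contact_force: [0.2, -0.1, 0.9]
grip_width: 90.8
```

The seated squeeze was held for about 1.6 s and the trigger is released. Next I raise, turn the gripper 90° so its 190 mm body clears the fixed grip, and go above the tab with the fingers shut.

```bash
python3 -m crank '[{"dx":-1,"dy":0,"dz":0,"spin":0},{"dx":-3,"dy":0,"dz":0,"spin":0},{"dx":-5.5,"dy":0,"dz":0,"spin":0},{"dx":-8,"dy":0,"dz":0,"spin":0},{"dx":-10,"dy":0,"dz":0,"spin":0},{"dx":-11,"dy":0,"dz":0,"spin":0},{"dx":-11,"dy":0,"dz":0,"spin":0}]' 100; python3 -m crank '[{"dx":0,"dy":-0.5,"dz":0,"spin":0.1},{"dx":0,"dy":-1.2,"dz":0,"spin":0.22},{"dx":0,"dy":-2,"dz":0,"spin":0.34},{"dx":0,"dy":-2.8,"dz":0,"spin":0.46},{"dx":0,"dy":-3.6,"dz":0,"spin":0.58},{"dx":0,"dy":-4.4,"dz":0,"spin":0.7},{"dx":0,"dy":-5.2,"dz":0,"spin":0.82},{"dx":0,"dy":-6,"dz":0,"spin":0.94},{"dx":0,"dy":-6.8,"dz":0,"spin":1.06},{"dx":0,"dy":-7.6,"dz":0,"spin":1.18},{"dx":0,"dy":-8.2,"dz":0,"spin":1.3},{"dx":0,"dy":-8.6,"dz":0,"spin":1.42},{"dx":0,"dy":-8.65,"dz":0,"spin":1.52},{"dx":0,"dy":-8.65,"dz":0,"spin":1.57},{"dx":0,"dy":-8.65,"dz":0,"spin":1.57},{"dx":0,"dy":-8.65,"dz":0,"spin":1.57}]' 0
python3 - <<'E'
import cv2,pickle
from plant import sensors,capture
from h import *
o=sensors.get_obs(); c=capture("wrist"); pickle.dump((o,c),open("e1.pkl","wb")); cv2.imwrite("pics/e1.png",c["frame"])
w=wcam(c,o); print(o["time"],o["tool_pos"],o["joint_positions"].round(2),proj(w,o["tool_pos"]),proj(w,(535.8,-126,64)))
s=capture("scene"); cv2.imwrite("pics/e1s.png",s["frame"])
E
```

```text
time: 17.68
tool_pos: [517.4, -42.7, 195.1]
tcp_rot: [-0.449, 1.566, -0.222]
contact_force: [0.2, 0.2, -1.2]
grip_width: 92.2
time: 19.02
tool_pos: [535.1, -126.5, 191.1]
tcp_rot: [-2.195, 1.569, 2.747]
contact_force: [-0.5, 0.5, 0.1]
grip_width: 0.5
19.0167 [ 535.06160473 -126.45034176  191.14493257] [-0.37  0.4   1.47  0.    1.27 -0.6 ] [313.9090177  286.40914507] [315.10189944 223.5918919 ]
```

View pics/e1.png

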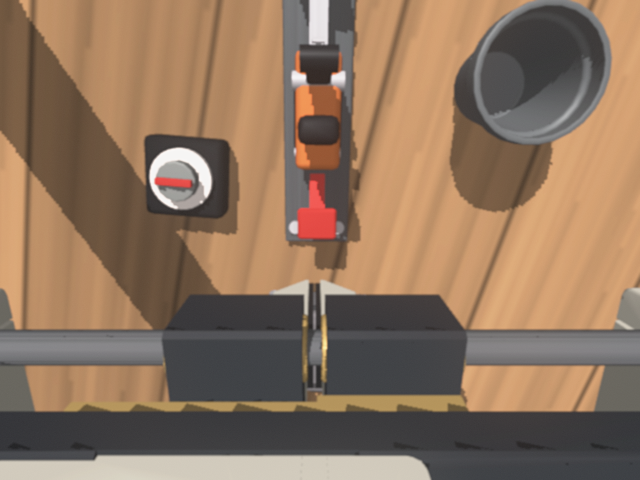

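View pics/e1s.png

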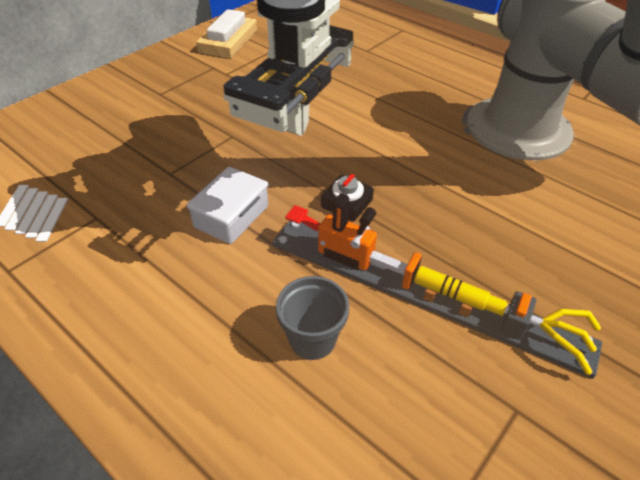

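The tab shows at (317,223) in the wrist image, against (315,224) predicted, so I'm on target. Descending to just above it.

```bash
python3 -m crank '[{"dx":1,"dy":0,"dz":0,"spin":0},{"dx":3,"dy":0,"dz":0,"spin":0},{"dx":5.5,"dy":0,"dz":0,"spin":0},{"dx":8,"dy":0,"dz":0,"spin":0},{"dx":10,"dy":0,"dz":0,"spin":0},{"dx":11.5,"dy":0,"dz":0,"spin":0},{"dx":12.1,"dy":0,"dz":0,"spin":0},{"dx":12.1,"dy":0,"dz":0,"spin":0},{"dx":12.1,"dy":0,"dz":0,"spin":0}]' 0
python3 - <<'E'
import cv2,pickle
from plant import sensors,capture
import numpy as np
c=capture("wrist"); s=capture("scene"); 
cv2.imwrite("pics/e2.png",np.vstack([c["frame"][150:320,160:480],cv2.resize(s["frame"][140:260,260:420],None,fx=2,fy=2)]).repeat(1,0))
print(sensors.get_obs()["tool_pos"])
E
```

```text
time: 19.87
tool_pos: [535.7, -126.6, 71.4]
tcp_rot: [2.481, 1.571, 1.138]
contact_force: [0.6, 0.6, -0.1]
grip_width: 0.3
[ 536.36456474 -126.8400451    72.32171648]
```

View pics/e2.png

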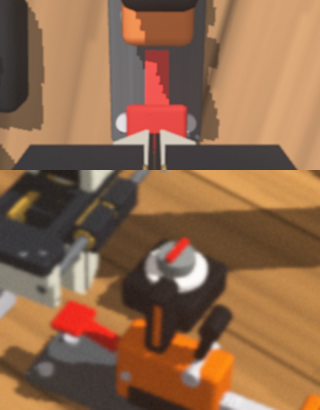

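```bash
python3 -m crank '[{"dx":0.5,"dy":0,"dz":0,"spin":0},{"dx":1.0,"dy":0,"dz":0,"spin":0},{"dx":1.2,"dy":0,"dz":0,"spin":0},{"dx":1.2,"dy":0,"dz":0,"spin":0},{"dx":1.2,"dy":0,"dz":0,"spin":0}]' 0
python3 - <<'E'
import cv2,pickle
from plant import sensors,capture
import numpy as np
c=capture("wrist"); s=capture("scene"); 
cv2.imwrite("pics/e3.png",np.vstack([c["frame"][150:320,160:480],cv2.resize(s["frame"][140:260,260:420],None,fx=2,fy=2)]).repeat(1,0))
E
```

```text
time: 20.38
tool_pos: [535.5, -126.6, 59.2]
tcp_rot: [-2.401, 1.57, 2.54]
contact_force: [0.3, 0.7, -0.3]
grip_width: 0.3
```

View pics/e3.png

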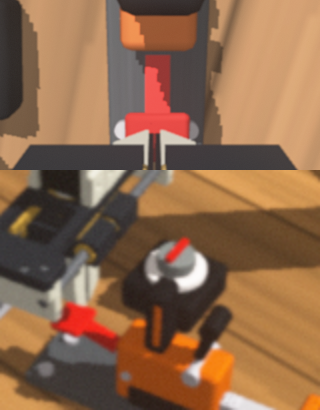

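No force yet at TCP 59. That confirms the tips sit well above the nominal TCP, so I continue down in steps.

```bash
python3 -m crank '[{"dx":0.5,"dy":0,"dz":0,"spin":0},{"dx":1.0,"dy":0,"dz":0,"spin":0},{"dx":1.3,"dy":0,"dz":0,"spin":0},{"dx":1.3,"dy":0,"dz":0,"spin":0},{"dx":1.3,"dy":0,"dz":0,"spin":0}]' 0; python3 -m crank '[{"dx":0.3,"dy":0,"dz":0,"spin":0},{"dx":0.5,"dy":0,"dz":0,"spin":0},{"dx":0.5,"dy":0,"dz":0,"spin":0}]' 0
python3 - <<'E'
import cv2,pickle
from plant import sensors,capture
import numpy as np
c=capture("wrist"); s=capture("scene"); 
cv2.imwrite("pics/e4.png",np.vstack([c["frame"][150:320,160:480],cv2.resize(s["frame"][140:260,260:420],None,fx=2,fy=2)]).repeat(1,0))
E
```

```text
time: 20.9
tool_pos: [535.4, -126.5, 45.9]
tcp_rot: [-2.295, 1.57, 2.645]
contact_force: [0.0, 0.1, -0.6]
grip_width: 0.5
time: 21.15
tool_pos: [535.8, -126.7, 41.1]
tcp_rot: [1.049, 1.57, -0.293]
contact_force: [0.0, 0.0, 0.6]
grip_width: 0.4
```

View pics/e4.png

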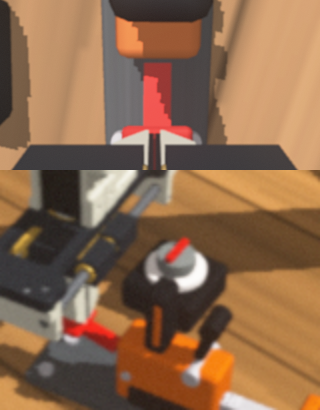

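```bash
python3 -m crank '[{"dx":0.2,"dy":0,"dz":0,"spin":0},{"dx":0.4,"dy":0,"dz":0,"spin":0},{"dx":0.4,"dy":0,"dz":0,"spin":0}]' 0
python3 - <<'E'
import cv2,pickle
from plant import sensors,capture
import numpy as np
c=capture("wrist"); s=capture("scene"); t=capture("top")
cv2.imwrite("pics/e5.png",np.hstack([cv2.resize(c["frame"][220:320,220:400],None,fx=2.2,fy=2.2,interpolation=2)[:220],cv2.resize(s["frame"][170:260,260:420],(391,220),interpolation=2)]))
cv2.imwrite("pics/e5t.png",cv2.resize(t["frame"][200:330,220:480],None,fx=3,fy=3))
E
```

```text
time: 21.5
tool_pos: [535.8, -126.8, 37.2]
tcp_rot: [1.026, 1.57, -0.317]
contact_force: [1.5, -1.3, 2.0]
grip_width: 0.7
```

View pics/e5.png

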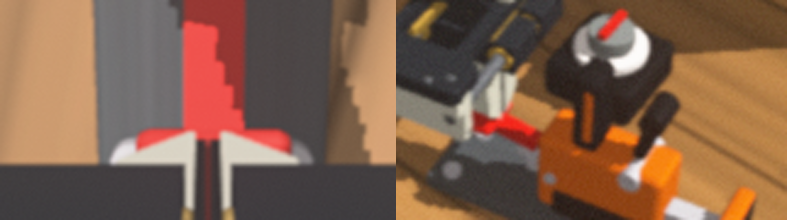

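View pics/e5t.png

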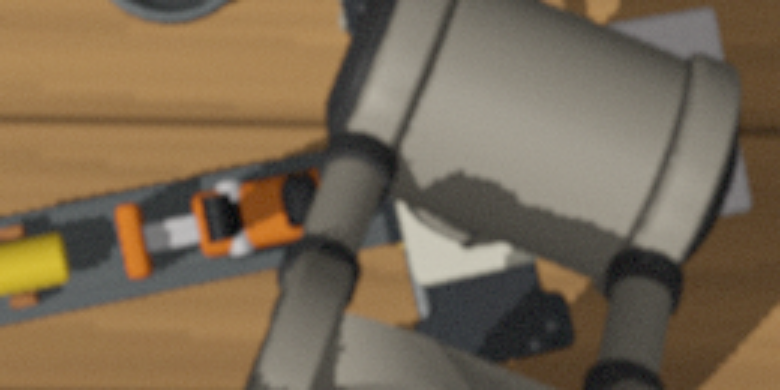

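Contact at about 2 N and the jaw is already running back: top crop shows it at (130,240), near its start. I'll press a bit deeper and hold for about a second.

```bash
python3 -m crank '[{"dx":0.2,"dy":0,"dz":0,"spin":0},{"dx":0.4,"dy":0,"dz":0,"spin":0},{"dx":0.4,"dy":0,"dz":0,"spin":0},{"dx":0.4,"dy":0,"dz":0,"spin":0},{"dx":0.4,"dy":0,"dz":0,"spin":0},{"dx":0.4,"dy":0,"dz":0,"spin":0},{"dx":0.4,"dy":0,"dz":0,"spin":0},{"dx":0.4,"dy":0,"dz":0,"spin":0},{"dx":0.4,"dy":0,"dz":0,"spin":0},{"dx":0.4,"dy":0,"dz":0,"spin":0},{"dx":0.4,"dy":0,"dz":0,"spin":0},{"dx":0.4,"dy":0,"dz":0,"spin":0},{"dx":0.4,"dy":0,"dz":0,"spin":0},{"dx":0.4,"dy":0,"dz":0,"spin":0}]' 0
python3 - <<'E'
import cv2
from plant import sensors,capture
import numpy as np
s=capture("scene"); t=capture("top")
cv2.imwrite("pics/e6.png",np.vstack([cv2.resize(t["frame"][230:330,130:390],None,fx=3,fy=3),cv2.resize(s["frame"][170:270,265:525],None,fx=3,fy=3)]))
E
```

```text
time: 22.82
tool_pos: [535.6, -126.6, 33.3]
tcp_rot: [2.34, 1.571, 0.998]
contact_force: [0.9, 0.0, 1.9]
grip_width: 0.1
```

View pics/e6.png

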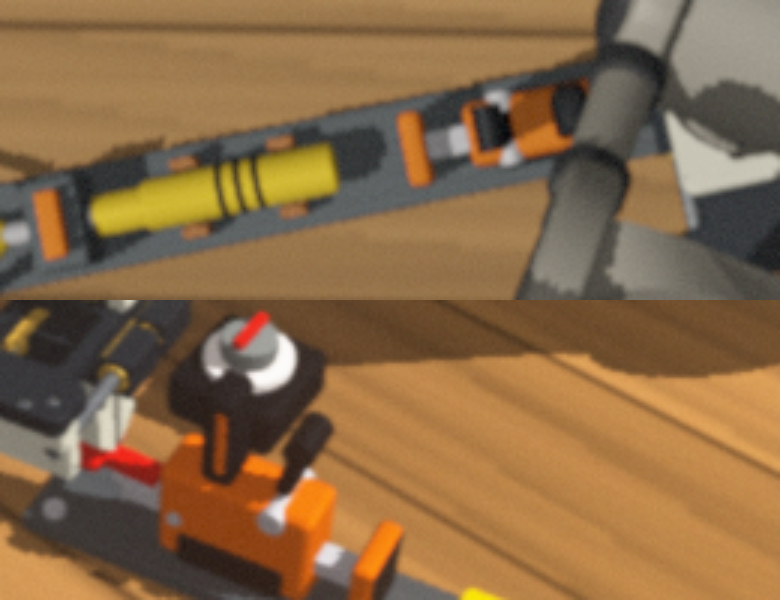

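The jaw is fully back at (268,279), its starting pixel, and the handle sits against the ferrule. Now I withdraw.

```bash
python3 -m crank '[{"dx":-0.5,"dy":0,"dz":0,"spin":0},{"dx":-1.5,"dy":0,"dz":0,"spin":0},{"dx":-3.5,"dy":0,"dz":0,"spin":0},{"dx":-6,"dy":0,"dz":0,"spin":0},{"dx":-9,"dy":0,"dz":0,"spin":0},{"dx":-12,"dy":0,"dz":0,"spin":0},{"dx":-15,"dy":0,"dz":0,"spin":0},{"dx":-16.5,"dy":0,"dz":0,"spin":0},{"dx":-17,"dy":0,"dz":0,"spin":0},{"dx":-17,"dy":0,"dz":0,"spin":0},{"dx":-17,"dy":0,"dz":0,"spin":0},{"dx":-17,"dy":0,"dz":0,"spin":0}]' 0
python3 - <<'E'
import cv2
from plant import sensors,capture
import numpy as np
s=capture("scene"); t=capture("top"); w=capture("wrist")
cv2.imwrite("pics/e7.png",np.vstack([cv2.resize(t["frame"],(400,300)),cv2.resize(s["frame"],(400,300))]))
cv2.imwrite("pics/e8.png",np.vstack([cv2.resize(t["frame"][230:330,130:390],None,fx=3,fy=3),cv2.resize(s["frame"][190:290,275:535],None,fx=3,fy=3)]))
E
```

```text
time: 23.92
tool_pos: [534.7, -126.2, 201.7]
tcp_rot: [-2.198, 1.568, 2.742]
contact_force: [0.2, 0.1, -0.4]
grip_width: 0.3
```

View pics/e7.png

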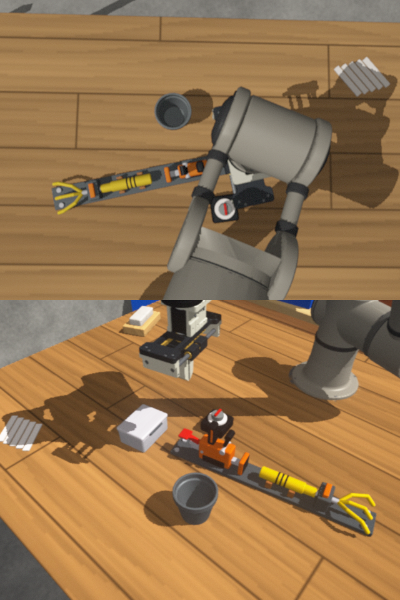

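View pics/e8.png

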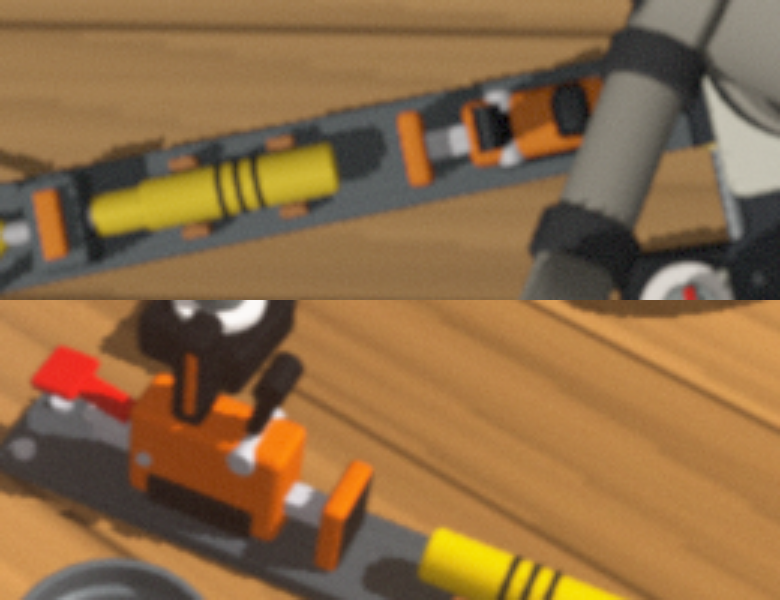

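The tab is up, the jaw is right back, the handle is home, and the pot, tin and timer are in place with the hand clear. Handing in.

```bash
python3 -c "
from plant import bot
print(bot.close_job())"
```

```text
the job is handed in; nothing more can be done
None
```

The job is done and handed in at about 24 s: the handle is pushed home against the ferrule, and the jaw has been released all the way back.

- **Squeezes:** It took seven squeezes on the trigger. The last one stalled at a finger opening of 45.9 mm (full travel is about 43 mm) and I held it for about 1.6 s. I then pressed the red tab for over a second and withdrew.
- **Last checks:** In the final pictures there is no gap at the ferrule, the jaw is at its starting pixel in the top view, and the tab and trigger are back up. The pot, timer and tin stand where they were, and the arm reads no contact force.
- **Jaw force not measured:** I could not read it directly. From the fixed grip of 30 N it should be about 23 N, less finger friction.
- **Tool length disagreed:** The fingertips looked about 19 mm shorter than the stated tool point in the camera views. Pressing the tab fitted this, with no contact until far below the nominal height. I worked about 10 mm lower on the trigger and felt my way down onto the tab to allow for it.

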